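# Park the base tub and stack the filling tubs

## Robot

A 6-joint arm with a two-finger parallel gripper is mounted at the origin on the work surface. World frame = base frame: x ahead of the robot, y to its left, z up, the work surface at z = 0. Lengths are in m, angles in rad, forces in N, time in s.
With the tool pointing down it reaches from about 0.35 to 0.975 m from the base axis. Payload 4.9 kg.
Tool frame: the origin (TCP) lies midway between the tips of the shut fingers; the grasp point (between the pads) lies 19 mm behind it; z points along the fingers, y is the direction in which the jaws open and shut (so a half turn about z gives the same grasp; the last joint's range is limited). The gripper opens to 85 mm and grips with 20 to 120 N. Pads are 22 mm wide; open, the fingers measure 114 mm over their backs; the gripper's body (76 mm by 85 mm) begins 54 mm behind the grasp point. The pads swing forward as they close: fully open they stand 13 mm farther back than shut.
Start: joints at [-1.222, 0.053, 1.613, -0, 1.476, -0.119], TCP at [0.282, -0.558, 0.231] pointing down, gripper open.
Joint ranges: [-3.01, 3.01], [-1.01, 2.22], [0.06, 2.58], [-1.02, 4.17], [0.09, 2.62], [-3.14, 3.14]. Speed limits (rad/s): [2.57, 2.57, 3.14, 3.14, 3.14, 3.14].

## Interface

Orientations are given as a unit quaternion [w, x, y, z].
In Python, from plant import manip, cams gives the robot as it stands.
- The arm moves only by the tool jog_arm, never from a script. Its argument "targets" is a list of rows, each a list of 4 numbers: the shift along the tool's x, y, z in m, then the turn about the tool's z in degrees. A call has 1 to 5 rows; each row is the pose to reach, as a shift and turn from the pose commanded when the call began, along the tool's axes at that moment; what a row does not reach only later rows make up. A row lasts 1/12 s, in which the tool goes at most 41.7 mm and 7.16 degrees, less where a joint would pass 70% of its speed; a pose out of reach is approached as far as the arm can. A call with a gripper value outside its range is refused whole. "fingers" is the opening, from 0 (shut) to 1 (fully open), set as the call begins (left out, the last holds). The fingers move at their own pace and stop on an object; the grip force is fixed at half the most. Time passes only in rows, so rows that repeat a pose let the fingers close. It gives the time, the measured TCP pose, the force and the opening at its end, in the units of the state.
- manip.state(): the state, without advancing time (a new reading comes with each control period).
- cams.grab_frame(name): name is "scene" or "top" or "wrist"; returns the picture (400x640x3 uint8, red, green, blue); there is no depth.
- cams.get_calibration(name): a dict with "camera_matrix" (3x3 intrinsics, pixels), "cam_to_world" (4x4, takes a point from camera to world coordinates). Camera axes: x right, y up, looking along -z (the intrinsics and any distortion apply to the point x, -y, -z); pixel columns grow to the right and rows downward; lengths in m; the calibration is good to about 2 mm. A picture is of the moment at which its call begins: read the wrist's pose just before it. get_calibration takes no time and is no camera call; for the wrist camera it gives the pose at the moment of the call.
- manip.job_done(): hands the job in, once; it reports no verdict.
The state is a dict: "time": time; "joint_pos": joint angles; "joint_vel": joint speeds; "joint_efforts": joint torques, N m; "tool_pos": TCP position; "tool_rot": TCP orientation; "contact_force": force on the tool from outside, world axes, zero at the start; "ft_torque": the same for the moment, N m; "gripper_width": opening from 0.0 (shut) to 1.0 (fully open).
Only numpy, scipy, OpenCV 4.12 (cv2) and the standard library are available. Lean on these libraries where they do the work, as an engineer would, in place of code of your own. Each camera call takes 0.05 s, during which the arm holds its last target. There are 200 camera calls.

## Task

First slide the wide base tub, with the small tub it carries, along the counter until it is fully home against both arms of the steel corner stop. Then set the deep tub on it with its feet in the free recesses of the base lid, and the other shallow tub on the deep tub with its feet in that lid's recesses; lower them into place, do not drop them. Leave the carried tub seated and the other things on the counter where they are.

Things in the scene. Friction and masses are not known exactly. Their poses are not given: they have to be found in the camera images.
- corner: L-shaped steel stop fixed to the counter: bars 12 mm thick, 30 mm tall. Origin: the inner corner, at counter height. The far arm's inner face is the plane x = 0 and runs 200 mm along its +y; the right arm's inner face is the plane y = 0 and runs 140 mm along its -x. Its yaw differs from start to start. Two 30 mm mounting feet lie beyond the far arm.
- corner_home (a point): where the base tub's origin lies when home (80 mm along -x and 85 mm along +y of the corner's origin, counter height); axes as the corner's
- base: wide closed aluminium tub with grey lid, 160 (x) by 170 (y) by 75 mm tall, flat underside, upright sides, 0.28 to 0.56 kg; too wide to grasp, it slides. Origin: centre of underside, z up. Home: axes parallel to the corner's, +x and -y faces touching the arms. Lid: two sets of recesses (each as on the deep tub's lid), centred 48 mm to +y (free) and 48 mm to -y (taken); floors 67 mm up
- base_free (a point): centre of the free set of recesses, at the height of their floors; axes as the base's
- base_taken (a point): centre of the set of recesses in which the carried tub stands, at the height of their floors; axes as the base's
- rider: the carried tub: a white shallow tub with grey lid, 130 mm (x) by 62 mm (y) by 55 mm tall with its feet, standing loose in the -y recesses of the base lid, its top 122 mm above the counter. Same shape as the shallow tub. Origin: centre, at the soles of the feet.
- deep: white tub, grey lid, 130 (x) by 62 (y) by 90 mm tall with feet, 0.2 to 0.4 kg, at the left or right. Upright sides; grip across the 62 mm. Four round corner feet, 15 mm tapering to 11 mm, 10 mm long, and in the lid four square corner recesses 20 mm wide, 8 mm deep, all at 51 mm (x) and 17 mm (y) off centre. Origin: centre, at the soles. Fits either way round; seated soles rest on the recess floors
- deep_seat (a point): centre of the recesses in the deep tub's lid, at the height of their floors (82 mm above its soles); axes as the tub's
- shallow: white tub, grey lid, like the deep one but 55 mm tall with its feet, 0.13 to 0.25 kg, standing on the counter at the other side. Same width, length, feet, recesses and origin. Fits either way round.
- squeeze: bystander, leave it: clear squeeze bottle with a red cap, 52 mm across, 160 mm tall, standing
- jar: bystander, leave it: closed amber glass jar, 72 mm across, 100 mm tall, standing
- bowl: bystander, leave it: small steel bowl, 84 mm across, 40 mm tall
- spray: bystander, leave it: white spray bottle with red head, 72 mm across, 182 mm tall, standing
- scraper: bystander, leave it: metal spatula 200 mm long, lying behind the corner stop
- cups: bystander, leave it: stack of white paper cups, 72 mm across, about 105 mm tall
Things that resemble listed ones, but are neither listed nor needed, are in the scene too. What is shaped like the base but orange is not meant.

How it is judged:
On the way, in this order (a step that is already met when the one before it is completed fails the run):
1. the base tub is home in the corner stop, its carried tub seated (horizontal distance between base and corner_home below 0.007 m and angle between the x axis of base and the x axis of corner, either way round below 0.045 rad and angle between base's own z axis and vertical below 0.03 rad and horizontal distance between rider and base_taken below 0.006 m and z of rider in the frame of base_taken between -0.003 and 0.003 m and angle between the x axis of rider and the x axis of base, either way round below 0.08 rad and angle between the z axis of rider and the z axis of base, either way round below 0.03 rad), for 0.2 s.
2. the deep tub is seated in the free recesses of the base lid and let go (horizontal distance between base and corner_home below 0.007 m and angle between the x axis of base and the x axis of corner, either way round below 0.045 rad and angle between base's own z axis and vertical below 0.03 rad and horizontal distance between deep and base_free below 0.006 m and z of deep in the frame of base_free between -0.003 and 0.003 m and angle between the x axis of deep and the x axis of base, either way round below 0.08 rad and angle between the z axis of deep and the z axis of base, either way round below 0.03 rad and contact force between the fingers and deep below 0.1 N), for 0.2 s.
3. the shallow tub is seated in the recesses of the deep tub's lid and let go (horizontal distance between deep and base_free below 0.006 m and z of deep in the frame of base_free between -0.003 and 0.003 m and angle between the x axis of deep and the x axis of base, either way round below 0.08 rad and angle between the z axis of deep and the z axis of base, either way round below 0.03 rad and horizontal distance between shallow and deep_seat below 0.006 m and z of shallow in the frame of deep_seat between -0.003 and 0.003 m and angle between the x axis of shallow and the x axis of deep, either way round below 0.08 rad and angle between the z axis of shallow and the z axis of deep, either way round below 0.03 rad and contact force between the fingers and shallow below 0.1 N), for 0.2 s.
At the end, for the whole second after the job is handed in: the base is within 7 mm and 2.5 degrees of home in the corner stop; the carried tub, the deep tub on the base and the shallow tub on the deep tub are seated in their recesses (6 mm sideways, 3 mm in height, 4.5 degrees of yaw either way round, 1.7 of lean); all released and still (all of step 1 and all of step 3 and contact force between the fingers and base below 0.1 N and contact force between the fingers and deep below 0.1 N and contact force between the fingers and rider below 0.1 N and linear speed of each of base, rider, deep, shallow below 0.02 m/s); the robot touches nothing.
It fails at once if a bystander was moved more than 30 mm (distance of any of squeeze, jar, bowl, spray, scraper, cups from where it was at the start of the episode above 0.03 m).
It fails at once if a tub was dropped (over 0.6 m/s with no finger on it) ((linear speed of deep above 0.6 m/s and contact force between the fingers and deep below 0.1 N) or (linear speed of shallow above 0.6 m/s and contact force between the fingers and shallow below 0.1 N) or (linear speed of rider above 0.6 m/s and contact force between the fingers and rider below 0.1 N)).
It also fails if it takes over 72 s, if anything falls off the work surface, if the arm or the gripper's body presses on something with over 40 N, if the wrist force passes 120 N, or if a joint passes its speed limit or range.

## Working session

There is one attempt and no reset: what is moved stays moved. The work goes in short steps, Python scripts to look and compute and a tool call to move; the robot and the scene stay as the last step left them, time stands still between calls to the robot, and variables do not carry over. Pictures are saved under pics/ and viewed, about 8 in all and at most 12, crops included, and the job is handed in when it is done.

Besides the shell and the picture viewer there is one more tool, called after "Request:" in YAML: its name, and indented under it one key for each argument. jog_arm: Moves the arm, as the interface text tells. Its arguments: {"type":"object","properties":{"targets":{"type":"array"},"fingers":{"type":"number"}},"required":["targets"]}

```bash
mkdir -p pics; ls; python3 - <<'E'
from plant import manip,cams
import cv2,numpy as np
np.set_printoptions(precision=4,suppress=True)
for n in ["scene","top"]:
    im=cams.grab_frame(n); cv2.imwrite(f"pics/{n}0.png",im[:,:,::-1])
    c=cams.get_calibration(n); print(n,c["camera_matrix"],c["cam_to_world"],[k for k in c])
s=manip.state(); print(s)
E
```

```text
pics
scene [[399.1045   0.     319.3624]
 [  0.     399.1045 197.8759]
 [  0.       0.       1.    ]] [[ 0.1425 -0.7107  0.6889  1.2087]
 [ 0.9896  0.1157 -0.0854 -0.0994]
 [-0.019   0.6939  0.7198  0.8418]
 [ 0.      0.      0.      1.    ]] ['camera_matrix', 'cam_to_world']
top [[495.7741   0.     322.2783]
 [  0.     495.7741 217.6319]
 [  0.       0.       1.    ]] [[ 0.0211  0.9948 -0.1     0.3321]
 [-0.9998  0.0205 -0.007  -0.0098]
 [-0.0049  0.1001  0.995   1.6174]
 [ 0.      0.      0.      1.    ]] ['camera_matrix', 'cam_to_world']
{'time': 0.1, 'joint_pos': array([-1.222 ,  0.0533,  1.6141, -0.    ,  1.476 , -0.119 ]), 'joint_vel': array([ 0.0003,  0.0008, -0.0019, -0.0011, -0.0011,  0.    ]), 'joint_efforts': array([  0.0003, -39.4905, -37.1363,  -0.0001,   0.0039,   0.    ]), 'tool_pos': array([ 0.2816, -0.5573,  0.2302]), 'tool_rot': array([-0.0009,  0.9728,  0.2318, -0.0001]), 'contact_force': array([-0.4598, -0.128 , -0.5376]), 'ft_torque': array([-0.0331, -0.025 , -0.0407]), 'gripper_width': 1.0025252855980566}
```

View pics/top0.png

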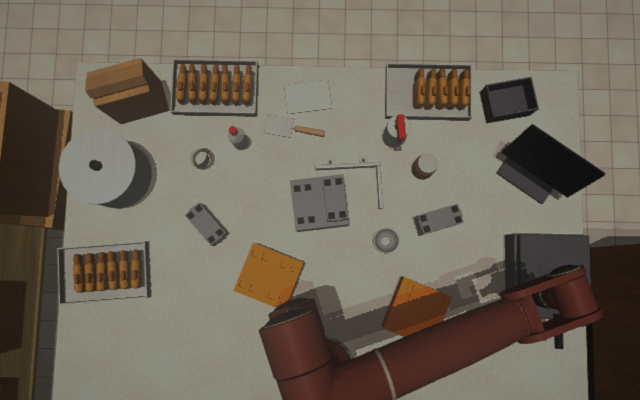

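View pics/scene0.png

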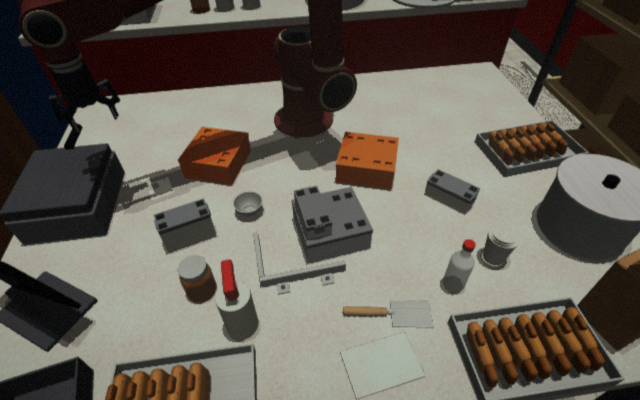

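The top view shows the corner stop (inner corner about col 379, row 166), the base at (320,203) with the rider on its right half, the deep tub on the right at (438,220), and the shallow tub on the left at (207,224). Next I'll extract the recess blobs and the edges.

```bash
cat > h.py <<'E'
from plant import manip,cams
import cv2,numpy as np
from scipy.spatial.transform import Rotation as R
np.set_printoptions(precision=4,suppress=True)
def ray(c,px,z):
    """pixels -> world points on the plane of height z"""
    px=np.atleast_2d(px).astype(float);K=c["camera_matrix"];T=c["cam_to_world"]
    d=np.c_[(px[:,0]-K[0,2])/K[0,0],-(px[:,1]-K[1,2])/K[1,1],-np.ones(len(px))]@T[:3,:3].T
    return T[:3,3]+d*((z-T[2,3])/d[:,2])[:,None]
def proj(c,P):
    K=c["camera_matrix"];T=c["cam_to_world"]
    q=(np.atleast_2d(P)-T[:3,3])@T[:3,:3]
    return np.c_[K[0,2]-K[0,0]*q[:,0]/q[:,2],K[1,2]+K[1,1]*q[:,1]/q[:,2]]
def blobs(g,roi,thr,lo,hi,s=4):
    """dark blob centroids in roi (x0,y0,x1,y1)"""
    x0,y0,x1,y1=roi
    u=cv2.resize(g[y0:y1,x0:x1],None,fx=s,fy=s,interpolation=cv2.INTER_CUBIC)
    n,_,st,ce=cv2.connectedComponentsWithStats((u<thr).astype(np.uint8))
    return np.array([[*((ce[i]+.5)/s-.5+[x0,y0]),st[i,4]/s/s] for i in range(1,n) if lo<st[i,4]/s/s<hi])
E
python3 - <<'E'
from h import *
im=cv2.imread("pics/top0.png");g=cv2.cvtColor(im,cv2.COLOR_BGR2GRAY)
for r,t in (((180,195,236,252),45),((408,200,468,240),45),((285,170,355,236),45)):
    print(r);print(blobs(g,r,t,6,80))
a=cv2.resize(im[150:260,280:390],None,fx=5,fy=5,interpolation=cv2.INTER_CUBIC)
b=cv2.resize(np.vstack([im[195:250,180:240],im[195:250,408:468]]),None,fx=4,fy=5,interpolation=cv2.INTER_CUBIC)
cv2.imwrite("pics/c1.png",np.hstack([a,b]))
E
```

```text
(180, 195, 236, 252)
[]
(408, 200, 468, 240)
[[454.3725 208.6831  18.5625]
 [457.7551 219.1943  20.0625]]
(285, 170, 355, 236)
[]
```

View pics/c1.png

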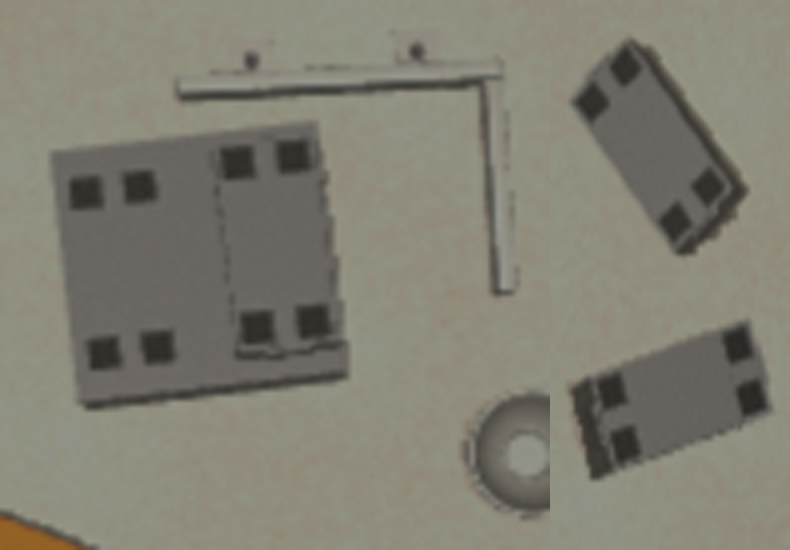

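The crop shows the four recess squares on every lid. The base is turned about 3° relative to the corner, whose far arm slopes about 3° in the image. I'll raise the threshold and fit.

```bash
cat >> h.py <<'E'
def fitrec(P,offy=(0,)):
    """4 recess points -> centre xy, yaw of the long axis (mod pi)"""
    P=P[:,:2];c=P.mean(0);u,s,vt=np.linalg.svd(P-c);a=np.arctan2(vt[0,1],vt[0,0])
    return c,(a+np.pi/2)%np.pi-np.pi/2,s
E
python3 - <<'E'
from h import *
im=cv2.imread("pics/top0.png");g=cv2.cvtColor(im,cv2.COLOR_BGR2GRAY);c=cams.get_calibration("top")
for r in ((184,198,232,250),(410,203,470,238),(288,173,325,232),(323,173,350,226)):
  for t in (60,70):
    print(r,t);print(blobs(g,r,t,8,80).round(2).tolist())
# corner edges: darkest line of inner faces
s=8
def prof(pts,axis):
    for p in pts:
        x,y=p
        print(p, g[y-6:y+7,x] if axis==0 else g[y,x-6:x+7])
prof([(325,168),(345,167),(365,166)],0);prof([(378,180),(378,190),(378,200)],1)
E
```

```text
(184, 198, 232, 250) 60
[[198.29, 208.0, 27.12], [190.13, 215.04, 26.81], [219.06, 231.98, 26.19], [222.48, 236.87, 15.06], [210.82, 239.0, 26.0]]
(184, 198, 232, 250) 70
[[198.32, 207.94, 34.19], [190.15, 214.98, 34.25], [219.05, 231.96, 33.38], [210.84, 238.97, 33.19]]
(410, 203, 470, 238) 60
[[454.42, 208.58, 31.62], [422.92, 217.84, 29.31], [457.8, 219.1, 32.81], [417.93, 226.05, 49.69], [426.3, 228.41, 30.62]]
(410, 203, 470, 238) 70
[[454.41, 208.57, 38.44], [422.96, 217.83, 36.56], [417.87, 225.73, 77.25], [457.8, 219.08, 38.81], [426.32, 228.38, 37.94]]
(288, 173, 325, 232) 60
[[307.43, 186.95, 26.62], [296.58, 188.22, 27.0], [311.1, 219.0, 28.38], [300.31, 220.34, 27.38]]
(288, 173, 325, 232) 70
[[307.44, 186.96, 33.88], [296.7, 188.2, 34.81], [311.11, 218.96, 35.19], [300.35, 220.24, 34.31], [310.92, 229.02, 23.44]]
(323, 173, 350, 226) 60
[[338.11, 180.87, 28.94], [327.02, 182.18, 29.44], [342.13, 213.89, 30.0], [330.96, 215.13, 30.06]]
(323, 173, 350, 226) 70
[[338.15, 180.87, 36.25], [327.02, 182.12, 36.94], [342.18, 213.9, 37.44], [330.99, 215.1, 37.25]]
(325, 168) [141 139 128 137 144 144  80  67 135 145 144 143 141]
(345, 167) [144 141 114 132 143 144  80  69 134 143 142 143 144]
(365, 166) [128 134 114 130 140 142  81  73 135 145 143 143 144]
(378, 180) [142 143 145 140 118  92 139 141 133 127 141 143 142]
(378, 190) [144 143 144 142 133  96  93 143 143 136 129 142 142]
(378, 200) [139 140 140 140 141 128  82 110 143 141 138 140 139]
```

```bash
cat > m.py <<'E'
from h import *
def corner(c):
    F=ray(c,[[325,168.63],[345,167.64],[365,166.62]],.015)[:,:2]
    Rr=ray(c,[[376.6,180],[377.4,190],[378.2,200]],.015)[:,:2]
    df=F[0]-F[2]; dr=Rr[0]-Rr[2]
    # common yaw
    yf=np.arctan2(-df[0],df[1]); yr=np.arctan2(dr[1],dr[0]); y=.65*yf+.35*yr
    X=np.array([np.cos(y),np.sin(y)]);Y=np.array([-X[1],X[0]])
    o=X*(F.mean(0)@X)+Y*(Rr.mean(0)@Y)
    return o,y,yf,yr
E
python3 - <<'E'
from m import *
c=cams.get_calibration("top")
o,y,yf,yr=corner(c);print("corner",o,np.degrees([y,yf,yr]))
X=np.array([np.cos(y),np.sin(y)]);Y=np.array([-X[1],X[0]]);print("home",o-.08*X+.085*Y)
d=dict(shallow=([[198.3,207.97],[190.14,215],[219.06,231.97],[210.83,238.98]],.055),
deep=([[454.41,208.57],[422.94,217.83],[457.8,219.09],[426.31,228.4]],.09),
free=([[307.43,186.95],[296.6,188.2],[311.1,219],[300.33,220.3]],.075),
rider=([[338.13,180.87],[327.02,182.15],[342.15,213.9],[330.97,215.1]],.122))
for k,(p,z) in d.items():
    ce,a,s=fitrec(ray(c,p,z-.003)); print(k,ce,np.degrees(a),"sp",s/2)
    if k in("free","rider"):
        A=np.array([np.cos(a),np.sin(a)]);B=np.array([-A[1],A[0]])
        print("  base", ce+B*(-.048 if k=="free" else .048))
s=manip.state();print(R.from_quat(np.roll(s["tool_rot"],-1)).as_matrix())
E
```

```text
corner [ 0.6674 -0.1704] [4.4326 4.0738 5.099 ]
home [ 0.581  -0.0918]
shallow [0.4632 0.3743] 42.75466655344767 sp [0.051 0.017]
deep [ 0.4909 -0.365 ] -72.40202692704855 sp [0.0511 0.0171]
free [0.5307 0.0598] 7.948689639356345 sp [0.0512 0.0171]
  base [0.5373 0.0123]
rider [ 0.5438 -0.0355] 7.934688790500534 sp [0.0511 0.0171]
  base [0.5372 0.0121]
[[ 0.8926  0.4509 -0.0007]
 [ 0.4509 -0.8926  0.0018]
 [ 0.0002 -0.0019 -1.    ]]
```

```bash
cat >> m.py <<'E'
O=np.array([.6674,-.1704]);YAW=np.radians(4.43)
CX=np.array([np.cos(YAW),np.sin(YAW)]);CY=np.array([-CX[1],CX[0]])
def cw(x,y): return O+x*CX+y*CY
def go(p,psi=None,verb=True):
    """jog (mm, deg) from measured pose to TCP p (world), tool x yaw psi (deg)"""
    s=manip.state();M=R.from_quat(np.roll(s["tool_rot"],-1)).as_matrix()
    a=np.degrees(np.arctan2(M[1,0],M[0,0]));t=0 if psi is None else (a-psi+180)%360-180
    print("t",round(s["time"],2),"tcp",s["tool_pos"],"psi",a.round(2),"F",s["contact_force"].round(1),"w",round(s["gripper_width"],3),
      "-> mm",((np.array(p)-s["tool_pos"])@M*1e3).round(1),"turn",round(t,1))
E
python3 -c "
from m import *
p=cw(-.235,.19);print(p);go([*p,.15],4.4)"
```

```text
[0.4184 0.0009]
t 0.1 tcp [ 0.2816 -0.5573  0.2302] psi 26.8 F [-0.5 -0.1 -0.5] w 1.003 -> mm [ 373.8 -436.4   81.1] turn 22.4
```

Request:
jog_arm:
  targets:
    - [0.125,-0.145,0,0]
    - [0.125,-0.145,0,0]
    - [0.125,-0.145,0,0]
    - [0.125,-0.145,0,0]
    - [0.125,-0.145,0,0]
  fingers: 0.6

```text
time: 0.52
tool_pos: [0.3283, -0.3686, 0.2304]
tool_rot: [-0.001, 0.973, 0.232, 0.0]
contact_force: [0.1, -1.1, -0.2]
gripper_width: 0.6
```

Request:
jog_arm:
  targets:
    - [0.125,-0.145,0,0]
    - [0.125,-0.145,0,0]
    - [0.125,-0.145,0,0]
    - [0.125,-0.145,0,0]
    - [0.125,-0.145,0,0]

```text
time: 0.93
tool_pos: [0.3742, -0.183, 0.2308]
tool_rot: [-0.001, 0.973, 0.233, 0.0]
contact_force: [0.7, -0.3, -0.2]
gripper_width: 0.598
```

Request:
jog_arm:
  targets:
    - [0.124,-0.146,0.05,22.4]
    - [0.124,-0.146,0.05,22.4]
    - [0.124,-0.146,0.05,22.4]
    - [0.124,-0.146,0.05,22.4]
    - [0.124,-0.146,0.05,22.4]

```text
time: 1.35
tool_pos: [0.4166, -0.0085, 0.1836]
tool_rot: [0.0, 0.999, 0.037, 0.0]
contact_force: [0.8, -0.5, 0.1]
gripper_width: 0.598
```

```bash
python3 -c "
from m import *
p=cw(-.235,.19);go([*p,.057],4.4)"
```

```text
t 1.35 tcp [ 0.4166 -0.0085  0.1836] psi 4.2 F [ 0.8 -0.5  0.1] w 0.598 -> mm [  2.4  -9.3 126.6] turn -0.2
```

Request:
jog_arm:
  targets:
    - [0,0,0.04,0]
    - [0,0,0.08,0]
    - [0,0,0.124,0]
    - [0,0,0.124,0]
    - [0,0,0.124,0]

```text
time: 1.77
tool_pos: [0.4139, -0.0095, 0.0575]
tool_rot: [-0.001, 0.999, 0.038, -0.004]
contact_force: [0.7, -0.4, 0.5]
gripper_width: 0.6
```

```bash
python3 -c "
from m import *
p=cw(-.178,.19);go([*p,.057],4.4)"
```

```text
t 1.77 tcp [ 0.4139 -0.0095  0.0575] psi 4.41 F [ 0.7 -0.4  0.5] w 0.6 -> mm [ 62.3 -10.1   0. ] turn 0.0
```

Request:
jog_arm:
  targets:
    - [0.012,-0.008,0,0]
    - [0.02,-0.01,0,0]
    - [0.027,-0.01,0,0]
    - [0.034,-0.01,0,0]
    - [0.04,-0.01,0,0]

```text
time: 2.18
tool_pos: [0.4569, 0.0026, 0.0615]
tool_rot: [0.0, 0.999, 0.038, 0.0]
contact_force: [-3.2, 0.2, 2.5]
gripper_width: 0.604
```

Request:
jog_arm:
  targets:
    - [0.006,0,0,0]
    - [0.012,0,0,0]
    - [0.018,0,0,0]
    - [0.022,0,0,0]
    - [0.022,0,0,0]

```text
time: 2.6
tool_pos: [0.4789, 0.0044, 0.0601]
tool_rot: [0.0, 0.999, 0.038, 0.001]
contact_force: [0.9, 0.8, 0.2]
gripper_width: 0.602
```

Request:
jog_arm:
  targets:
    - [-0.02,0,0,0]
    - [-0.04,0,0,0]
    - [-0.04,0,-0.04,0]
    - [-0.04,0,-0.08,0]
    - [-0.04,0,-0.1,0]
  fingers: 1.0

```text
time: 3.02
tool_pos: [0.4395, 0.0012, 0.164]
tool_rot: [0.001, 0.999, 0.038, 0.003]
contact_force: [0.3, 0.1, 1.2]
gripper_width: 0.996
```

```bash
python3 -c "
from m import *
p=cw(-.085,.31);print(p);go([*p,.16],94.4)"
```

```text
[0.5587 0.1321]
t 3.02 tcp [0.4395 0.0012 0.164 ] psi 4.38 F [0.3 0.1 1.2] w 0.996 -> mm [ 128.9 -121.4    4.7] turn -90.0
```

Request:
jog_arm:
  targets:
    - [0.129,-0.121,0,-90]
    - [0.129,-0.121,0,-90]
    - [0.129,-0.121,0,-90]
    - [0.129,-0.121,0,-90]
    - [0.129,-0.121,0,-90]

```text
time: 3.43
tool_pos: [0.5605, 0.1357, 0.16]
tool_rot: [-0.0, 0.938, 0.348, 0.002]
contact_force: [-0.3, 0.0, 0.6]
gripper_width: 0.998
```

Request:
jog_arm:
  targets:
    - [0,0,0,-54.2]
    - [0,0,0,-54.2]
    - [0,0,0,-54.2]
    - [0,0,0,-54.2]
    - [0,0,0,-54.2]

```text
time: 3.85
tool_pos: [0.5578, 0.1322, 0.1599]
tool_rot: [0.0, 0.786, 0.618, 0.001]
contact_force: [0.1, 0.1, 0.2]
gripper_width: 1.001
```

Request:
jog_arm:
  targets:
    - [0,0,0,-18.4]
    - [0,0,0,-18.4]
    - [0,0,0,-18.4]
    - [0,0,0,-18.4]
    - [0,0,0,-18.4]

```text
time: 4.27
tool_pos: [0.5575, 0.1321, 0.16]
tool_rot: [0.0, 0.68, 0.733, 0.0]
contact_force: [0.1, -0.3, -0.3]
gripper_width: 1.001
```

```bash
python3 - <<'E'
from m import *
p=cw(-.085,.31);go([*p,.018],94.4)
im=cams.grab_frame("top");cv2.imwrite("pics/top1.png",im[:,:,::-1])
g=cv2.cvtColor(im,cv2.COLOR_RGB2GRAY);c=cams.get_calibration("top")
print(blobs(g,(285,160,355,228),60,15,60).round(2).tolist())
E
```

```text
t 4.27 tcp [0.5575 0.1321 0.16  ] psi 94.3 F [ 0.1 -0.3 -0.3] w 1.001 -> mm [ -0.1   1.1 142. ] turn -0.1
[[339.86, 171.0, 30.56], [328.73, 171.66, 29.12], [308.68, 175.73, 32.56], [341.81, 204.03, 31.62], [330.64, 204.72, 30.0], [309.97, 207.76, 42.75], [300.25, 208.21, 36.62]]
```

Request:
jog_arm:
  targets:
    - [0,0,0.04,0]
    - [0,0,0.08,0]
    - [0,0,0.12,0]
    - [0,0,0.142,0]
    - [0,0,0.142,0]

```text
time: 4.73
tool_pos: [0.5519, 0.1314, 0.0114]
tool_rot: [-0.004, 0.68, 0.733, -0.004]
contact_force: [-0.6, 0.2, -1.0]
gripper_width: 1.001
```

Request:
jog_arm:
  targets:
    - [-0.01,0,0,0]
    - [-0.02,0,0,0]
    - [-0.03,0,0,0]
    - [-0.04,0,0,0]
    - [-0.05,0,0,0]

```text
time: 5.15
tool_pos: [0.5629, 0.0813, 0.0204]
tool_rot: [0.001, 0.68, 0.734, 0.002]
contact_force: [0.2, 2.0, 1.6]
gripper_width: 0.997
```

Request:
jog_arm:
  targets:
    - [-0.01,0,0,0]
    - [-0.02,0,0,0]
    - [-0.03,0,0,0]
    - [-0.04,0,0,0]
    - [-0.05,0,0,0]

```text
time: 5.57
tool_pos: [0.5658, 0.0317, 0.0192]
tool_rot: [0.0, 0.679, 0.734, 0.001]
contact_force: [-0.1, 5.3, 5.5]
gripper_width: 1.0
```

Request:
jog_arm:
  targets:
    - [-0.005,0,0,0]
    - [-0.01,0,0,0]
    - [-0.015,0,0,0]
    - [-0.02,0,0,0]
    - [-0.02,0,0,0]

```text
time: 5.98
tool_pos: [0.5673, 0.011, 0.0192]
tool_rot: [0.001, 0.679, 0.734, 0.0]
contact_force: [-0.2, 1.5, 5.7]
gripper_width: 1.001
```

```bash
python3 - <<'E'
from m import *
p=cw(-.085,.181);go([*p,.018],94.4)
im=cams.grab_frame("top");cv2.imwrite("pics/top2.png",im[:,:,::-1])
g=cv2.cvtColor(im,cv2.COLOR_RGB2GRAY);c=cams.get_calibration("top")
print(blobs(g,(315,160,395,228),60,15,60).round(2).tolist())
E
```

```text
t 5.98 tcp [0.5673 0.011  0.0192] psi 94.39 F [-0.2  1.5  5.7] w 1.001 -> mm [-7.6  0.7  1.2] turn -0.0
[[370.94, 169.55, 30.69], [359.91, 170.21, 30.62], [373.23, 202.51, 31.19], [362.09, 203.19, 32.06], [361.62, 215.06, 25.56], [339.31, 216.2, 20.19]]
```

Request:
jog_arm:
  targets:
    - [-0.002,0,0,0]
    - [-0.004,0,0,0]
    - [-0.006,0,0,0]
    - [-0.006,0,0,0]

```text
time: 6.37
tool_pos: [0.5677, 0.0058, 0.0192]
tool_rot: [0.0, 0.679, 0.734, 0.001]
contact_force: [-1.1, 3.2, 5.5]
gripper_width: 0.999
```

Request:
jog_arm:
  targets:
    - [-0.001,0,0,0]
    - [-0.001,0,0,0]

```text
time: 6.53
tool_pos: [0.5678, 0.005, 0.0192]
tool_rot: [0.0, 0.679, 0.734, 0.001]
contact_force: [-0.5, 5.1, 5.9]
gripper_width: 1.004
```

Request:
jog_arm:
  targets:
    - [-0.001,0,0,0]
    - [-0.001,0,0,0]

```text
time: 6.7
tool_pos: [0.5678, 0.0048, 0.0192]
tool_rot: [-0.0, 0.679, 0.734, 0.001]
contact_force: [-0.6, 7.2, 6.9]
gripper_width: 1.003
```

Request:
jog_arm:
  targets:
    - [-0.002,0,0,0]
    - [-0.002,0,0,0]

```text
time: 6.87
tool_pos: [0.5682, 0.0049, 0.0193]
tool_rot: [-0.001, 0.68, 0.733, 0.003]
contact_force: [1.2, 15.1, 6.6]
gripper_width: 0.999
```

Request:
jog_arm:
  targets:
    - [0.02,0,0,0]
    - [0.04,0,0,0]
    - [0.04,0,-0.04,0]
    - [0.04,0,-0.08,0]
    - [0.04,0,-0.15,0]
  fingers: 0.6

```text
time: 7.28
tool_pos: [0.5625, 0.0414, 0.1392]
tool_rot: [-0.001, 0.679, 0.734, -0.002]
contact_force: [1.0, -0.3, -0.4]
gripper_width: 0.599
```

```bash
python3 - <<'E'
from m import *
p=cw(-.2,.07);go([*p,.16],4.4)
im=cams.grab_frame("top");cv2.imwrite("pics/top3.png",im[:,:,::-1])
g=cv2.cvtColor(im,cv2.COLOR_RGB2GRAY);c=cams.get_calibration("top")
b=blobs(g,(345,160,395,212),60,20,60)[:,:2];print(b.tolist())
ce,a,s=fitrec(ray(c,b,.119));print(np.degrees(a),s/2);B=np.array([-np.sin(a),np.cos(a)])
e=ce+.048*B-cw(-.08,.085);print("base err in corner",e@CX,e@CY)
E
```

```text
t 7.28 tcp [0.5625 0.0414 0.1392] psi 94.44 F [ 1.  -0.3 -0.4] w 0.599 -> mm [-149.3 -111.9  -20.2] turn 90.0
[[372.89814814814815, 169.48148148148147], [361.8379817444219, 169.99670385395538], [375.1143509127789, 202.44700811359027], [363.90482107355865, 202.98484095427435]]
4.405828674997235 [0.051 0.017]
base err in corner -0.002427737881104172 0.0016052050328895188
```

Request:
jog_arm:
  targets:
    - [-0.15,-0.112,-0.01,90]
    - [-0.15,-0.112,-0.01,90]
    - [-0.15,-0.112,-0.01,90]
    - [-0.15,-0.112,-0.01,90]
    - [-0.15,-0.112,-0.01,90]

```text
time: 7.75
tool_pos: [0.4615, -0.1195, 0.1494]
tool_rot: [0.001, 0.874, 0.486, -0.001]
contact_force: [0.2, 0.3, 0.1]
gripper_width: 0.601
```

Request:
jog_arm:
  targets:
    - [0,0,0,54.2]
    - [0,0,0,54.2]
    - [0,0,0,54.2]
    - [0,0,0,54.2]
    - [0,0,0,54.2]

```text
time: 8.17
tool_pos: [0.4633, -0.1171, 0.1492]
tool_rot: [0.0, 0.981, 0.194, -0.001]
contact_force: [0.1, 0.0, 0.2]
gripper_width: 0.603
```

Request:
jog_arm:
  targets:
    - [0,0,0,18.4]
    - [0,0,0,18.4]
    - [0,0,0,18.4]
    - [0,0,0,18.4]
    - [0,0,0,18.4]

```text
time: 8.58
tool_pos: [0.4636, -0.1166, 0.1493]
tool_rot: [0.0, 0.999, 0.039, -0.0]
contact_force: [0.3, -0.2, -0.4]
gripper_width: 0.601
```

```bash
python3 - <<'E'
from m import *
p=cw(-.2,.07);go([*p,.057],4.4);go([*cw(-.171,.07),.057],4.4)
E
```

```text
t 8.58 tcp [ 0.4636 -0.1166  0.1493] psi 4.48 F [ 0.3 -0.2 -0.4] w 0.601 -> mm [-0.9 -0.7 92.3] turn 0.1
t 8.58 tcp [ 0.4636 -0.1166  0.1493] psi 4.48 F [ 0.3 -0.2 -0.4] w 0.601 -> mm [28.1 -0.7 92.3] turn 0.1
```

Request:
jog_arm:
  targets:
    - [-0.004,0,0.03,0]
    - [-0.004,0,0.06,0]
    - [-0.004,0,0.088,0]
    - [-0.004,0,0.091,0]
    - [0,0,0.091,0]

```text
time: 9.0
tool_pos: [0.4618, -0.1154, 0.0565]
tool_rot: [-0.001, 0.999, 0.039, -0.003]
contact_force: [0.9, -0.5, 0.3]
gripper_width: 0.599
```

Request:
jog_arm:
  targets:
    - [0.008,0,0,0]
    - [0.016,0,0,0]
    - [0.02,0,0,0]
    - [0.022,0,0,0]
    - [0.024,0,0,0]

```text
time: 9.42
tool_pos: [0.4885, -0.1145, 0.0598]
tool_rot: [0.001, 0.999, 0.039, -0.0]
contact_force: [-3.2, -1.1, 1.7]
gripper_width: 0.603
```

Request:
jog_arm:
  targets:
    - [0.002,0,0,0]
    - [0.002,0,0,0]
    - [0.003,0,0,0]
    - [0.003,0,0,0]

```text
time: 9.75
tool_pos: [0.4894, -0.1139, 0.0587]
tool_rot: [-0.0, 0.999, 0.039, -0.002]
contact_force: [-8.3, -1.1, 7.4]
gripper_width: 0.6
```

```bash
python3 - <<'E'
from m import *
go([*cw(-.171,.07),.057],4.4)
E
```

```text
t 9.75 tcp [ 0.4894 -0.1139  0.0587] psi 4.43 F [-8.3 -1.1  7.4] w 0.6 -> mm [2.1 0.1 1.7] turn 0.0
```

Request:
jog_arm:
  targets:
    - [0.002,0,0,0]
    - [0.002,0,0,0]

```text
time: 9.92
tool_pos: [0.4895, -0.1138, 0.0585]
tool_rot: [-0.0, 0.999, 0.039, -0.005]
contact_force: [-16.6, -1.5, 12.4]
gripper_width: 0.598
```

Request:
jog_arm:
  targets:
    - [-0.015,0,0,0]
    - [-0.03,0,0,0]
    - [-0.03,0,-0.04,0]
    - [-0.03,0,-0.08,0]
    - [-0.03,0,-0.12,0]
  fingers: 1.0

```text
time: 10.33
tool_pos: [0.4622, -0.1154, 0.1792]
tool_rot: [-0.001, 0.999, 0.038, -0.0]
contact_force: [1.1, -0.1, 1.3]
gripper_width: 0.999
```

```bash
cat >> m.py <<'E'
def see(name):
    im=cams.grab_frame("top");cv2.imwrite(f"pics/{name}.png",im[:,:,::-1])
    return cv2.cvtColor(im,cv2.COLOR_RGB2GRAY),cams.get_calibration("top")
E
python3 - <<'E'
from m import *
g,c=see("top4")
for r,z,sg in (((345,155,395,212),.119,1),((320,155,349,212),.072,-1)):
    b=blobs(g,r,60,20,60)[:,:2];print(b.round(1).tolist())
    ce,a,s=fitrec(ray(c,b,z));print(ce,np.degrees(a),s/2);B=np.array([-np.sin(a),np.cos(a)])
    e=ce+sg*.048*B-cw(-.08,.085);print("base err in corner",e@CX,e@CY)
b=blobs(g,(410,203,470,238),60,15,45)[:,:2];print(fitrec(ray(c,b,.087)))
go([.4909,-.365,.15],-72.4)
cv2.imwrite("pics/c4.png",cv2.resize(cv2.imread("pics/top4.png")[145:225,310:400],None,fx=7,fy=7,interpolation=cv2.INTER_CUBIC))
E
```

```text
[[372.8, 168.7], [361.6, 169.4], [347.9, 199.3]]
[ 0.6036 -0.1147] -33.409847017376656 [0.0459 0.0097]
base err in corner 0.0500950651347603 0.013372013582460124
[[341.4, 173.3], [330.7, 173.8], [344.4, 204.4], [332.5, 205.8]]
[ 0.5782 -0.0442] 5.271319535304479 [0.0504 0.0179]
base err in corner 0.0015028124496053359 -0.0003199896926129358
(array([ 0.4909, -0.3649]), np.float64(-1.2646531815142192), array([0.1023, 0.0342]))
t 10.38 tcp [ 0.4673 -0.1175  0.1899] psi 4.42 F [ 3.7 -0.8  6.2] w 0.997 -> mm [  3.9 248.4  41.6] turn 76.8
```

View pics/c4.png

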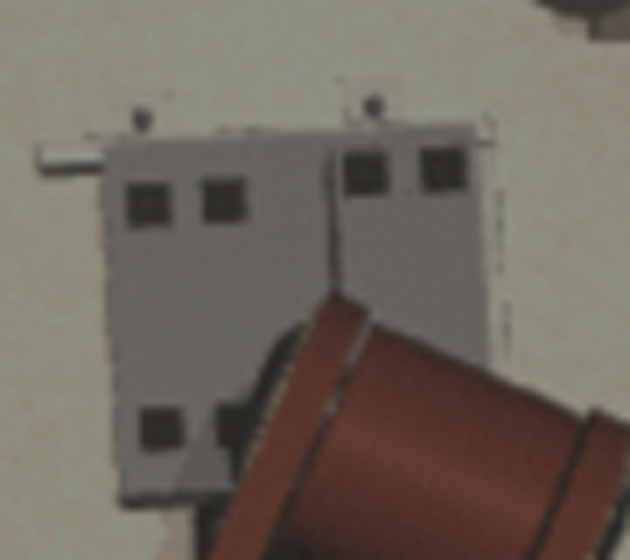

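Request:
jog_arm:
  targets:
    - [0.004,0.2,0,76.8]
    - [0.004,0.2,0,76.8]
    - [0.004,0.2,0,76.8]
    - [0.004,0.2,0,76.8]
    - [0.004,0.2,0,76.8]

```text
time: 10.8
tool_pos: [0.4827, -0.3179, 0.1788]
tool_rot: [0.0, 0.962, -0.274, 0.001]
contact_force: [0.8, 0.3, 0.7]
gripper_width: 1.001
```

Request:
jog_arm:
  targets:
    - [0.03,0.04,0,41]
    - [0.03,0.04,0,41]
    - [0.03,0.04,0,41]
    - [0.03,0.04,0,41]
    - [0.03,0.04,0,41]

```text
time: 11.22
tool_pos: [0.4874, -0.3654, 0.1783]
tool_rot: [-0.0, 0.831, -0.556, 0.0]
contact_force: [-0.4, 0.3, 1.2]
gripper_width: 1.0
```

```bash
python3 - <<'E'
from m import *
go([.4909,-.365,.15],-72.4)
g,c=see("top5")
for r,z,sg in (((345,155,395,212),.119,1),((320,155,349,212),.072,-1)):
    b=blobs(g,r,60,20,60)[:,:2]
    ce,a,s=fitrec(ray(c,b,z));print(ce,np.degrees(a),s/2);B=np.array([-np.sin(a),np.cos(a)])
    e=ce+sg*.048*B-cw(-.08,.085);print("base err in corner",e@CX,e@CY)
E
```

```text
t 11.22 tcp [ 0.4874 -0.3654  0.1783] psi -67.61 F [-0.4  0.3  1.2] w 1.0 -> mm [ 1.  -3.3 28.3] turn 4.8
[ 0.5841 -0.1377] 4.326494250104332 [0.0511 0.0171]
base err in corner -0.0004215848178494659 0.002025096666528312
[ 0.5774 -0.0433] 4.59597559675107 [0.0511 0.017 ]
base err in corner 0.00018668726697073767 0.0007184804878192641
```

Request:
jog_arm:
  targets:
    - [0.001,-0.0033,0,4.8]
    - [0.001,-0.0033,0.04,4.8]
    - [0.001,-0.0033,0.08,4.8]
    - [0.001,-0.0033,0.115,4.8]
    - [0.001,-0.0033,0.138,4.8]

```text
time: 11.68
tool_pos: [0.4891, -0.3627, 0.0364]
tool_rot: [-0.001, 0.81, -0.587, -0.002]
contact_force: [-0.3, 0.6, 0.8]
gripper_width: 1.001
```

Request:
jog_arm:
  targets:
    - [0,0,0,0]
    - [0,0,0,0]

```text
time: 11.85
tool_pos: [0.4899, -0.3636, 0.0393]
tool_rot: [-0.0, 0.809, -0.587, -0.001]
contact_force: [-0.5, -0.8, 0.6]
gripper_width: 0.997
```

```bash
python3 - <<'E'
from m import *
go([.4909,-.365,.04],-72.4)
E
```

```text
t 11.85 tcp [ 0.4899 -0.3636  0.0393] psi -71.92 F [-0.5 -0.8  0.6] w 0.997 -> mm [ 1.6 -0.5 -0.7] turn 0.5
```

Now grip and lift.

Request:
jog_arm:
  targets:
    - [0.001,0,0,0.4]
    - [0.001,0,0,0.4]
    - [0.001,0,0,0.4]
    - [0.001,0,0,0.4]
    - [0.001,0,0,0.4]
  fingers: 0.3

```text
time: 12.27
tool_pos: [0.4927, -0.3673, 0.0442]
tool_rot: [0.0, 0.807, -0.591, 0.003]
contact_force: [0.1, -1.3, 7.2]
gripper_width: 0.719
```

Request:
jog_arm:
  targets:
    - [0,0,0,0]
    - [0,0,0,0]
    - [0,0,0,0]

```text
time: 12.52
tool_pos: [0.4927, -0.3673, 0.0442]
tool_rot: [0.0, 0.807, -0.591, 0.003]
contact_force: [-0.0, -1.1, 6.5]
gripper_width: 0.722
```

Request:
jog_arm:
  targets:
    - [0,0,-0.02,0]
    - [0,0,-0.05,0]
    - [0,0,-0.09,0]
    - [0,0,-0.13,0]
    - [0,0,-0.16,0]

```text
time: 12.93
tool_pos: [0.4913, -0.3657, 0.2044]
tool_rot: [0.0, 0.807, -0.591, 0.002]
contact_force: [1.4, -0.6, -2.4]
gripper_width: 0.72
```

```bash
python3 - <<'E'
from m import *
go([.5774,-.0433,.20],4.5)
E
```

```text
t 12.93 tcp [ 0.4913 -0.3657  0.2044] psi -72.4 F [ 1.4 -0.6 -2.4] w 0.72 -> mm [-281.2 -179.5    3.9] turn -76.9
```

Request:
jog_arm:
  targets:
    - [-0.028,-0.018,0,0]
    - [-0.056,-0.036,0,-7]
    - [-0.084,-0.054,0,-14]
    - [-0.112,-0.072,0,-21]
    - [-0.14,-0.09,0,-28]

```text
time: 13.35
tool_pos: [0.5341, -0.2031, 0.2006]
tool_rot: [-0.0, 0.927, -0.375, -0.0]
contact_force: [0.3, -0.7, -3.3]
gripper_width: 0.721
```

```bash
python3 - <<'E'
from m import *
go([.5774,-.0433,.20],4.5)
E
```

```text
t 13.35 tcp [ 0.5341 -0.2031  0.2006] psi -44.09 F [ 0.3 -0.7 -3.3] w 0.721 -> mm [ -80.1 -144.9    0.6] turn -48.6
```

Request:
jog_arm:
  targets:
    - [-0.02,-0.036,0,-7]
    - [-0.04,-0.072,0,-14]
    - [-0.06,-0.108,0,-21]
    - [-0.08,-0.145,0,-28]
    - [-0.08,-0.145,0,-35]

```text
time: 13.77
tool_pos: [0.5793, -0.0383, 0.2006]
tool_rot: [-0.002, 0.997, -0.076, 0.0]
contact_force: [-1.0, -0.7, -3.8]
gripper_width: 0.723
```

Request:
jog_arm:
  targets:
    - [0,0,0,-7]
    - [0,0,0,-13.6]
    - [0,0,0,-13.6]
    - [0,0,0,-13.6]

```text
time: 14.1
tool_pos: [0.5784, -0.045, 0.2005]
tool_rot: [-0.0, 0.999, 0.035, -0.0]
contact_force: [-0.2, -0.8, -3.6]
gripper_width: 0.718
```

```bash
python3 - <<'E'
from m import *
go([.5774,-.0433,.13],4.5)
im=cams.grab_frame("wrist");c=cams.get_calibration("wrist");print(c["cam_to_world"])
sc=cams.grab_frame("scene")
tp,ct=see("top6")
cv2.imwrite("pics/w6.png",np.hstack([im[:,:,::-1][:,:,:],]))
cv2.imwrite("pics/s6.png",np.vstack([cv2.resize(sc[90:290,220:420,::-1],(600,600))]))
E
```

```text
t 14.1 tcp [ 0.5784 -0.045   0.2005] psi 4.03 F [-0.2 -0.8 -3.6] w 0.718 -> mm [-0.8 -1.8 70.5] turn -0.5
[[ 0.0706  0.9574  0.2801  0.6515]
 [-0.9975  0.0677  0.0198 -0.0419]
 [-0.0001 -0.2808  0.9598  0.3439]
 [ 0.      0.      0.      1.    ]]
```

View pics/w6.png

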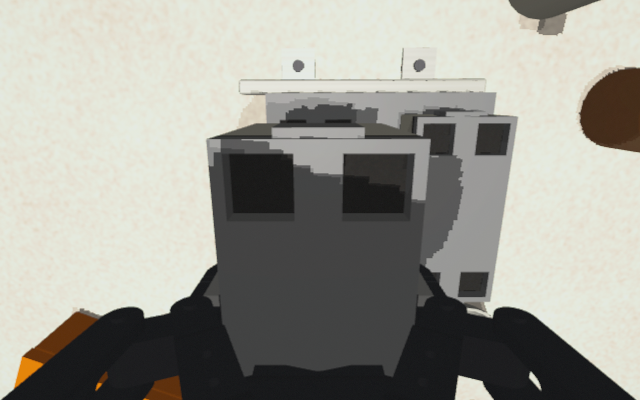

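View pics/s6.png

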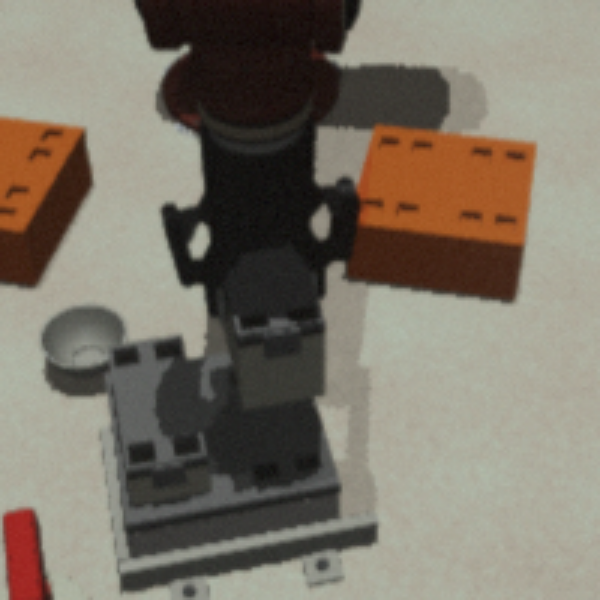

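```bash
python3 - <<'E'
from m import *
c=cams.get_calibration("wrist")
h=ray(c,[[261,187],[379,186.5]],.246)[:,:2]; r=ray(c,[[438.5,139.5],[492,138.5]],.122)[:,:2]
for n,p in(("held",h),("rider",r)):
    d=p[0]-p[1];print(n,p.tolist(),"sep",np.linalg.norm(d),"yaw",np.degrees(np.arctan2(-d[0],d[1])))
    m=p.mean(0); print("mid",m,"centre",m-.051*CX)
print("rider centre by top cam [.5841,-.1377]; free",(r.mean(0)-.051*CX+.096*CY))
go([.5774,-.0433,.13],4.5)
E
```

```text
held [[0.626552420716357, -0.02727961142773655], [0.6291324949112177, -0.06134221954853154]] sep 0.034160182301062665 yaw 4.331600805603437
mid [ 0.6278 -0.0443] centre [ 0.577  -0.0483]
rider [[0.6337226777433778, -0.11954402778331061], [0.6367423340041507, -0.15309062641399246]] sep 0.033682229789924696 yaw 5.143547938460603
mid [ 0.6352 -0.1363] centre [ 0.5844 -0.1403]
rider centre by top cam [.5841,-.1377]; free [ 0.577  -0.0445]
t 14.25 tcp [ 0.5785 -0.0454  0.2006] psi 4.06 F [-0.   1.1 -2.7] w 0.719 -> mm [-1.  -2.2 70.6] turn -0.4
```

Request:
jog_arm:
  targets:
    - [0,-0.0028,0.02,-0.4]
    - [0,-0.0028,0.04,-0.4]
    - [0,-0.0028,0.06,-0.4]
    - [0,-0.0028,0.073,-0.4]
    - [0,-0.0028,0.073,-0.4]

```text
time: 14.67
tool_pos: [0.5759, -0.0422, 0.1237]
tool_rot: [-0.001, 0.999, 0.039, -0.003]
contact_force: [-0.8, 0.7, -4.0]
gripper_width: 0.722
```

Request:
jog_arm:
  targets:
    - [0,0,0,0]
    - [0,0,0,0]

```text
time: 14.83
tool_pos: [0.5794, -0.0427, 0.1291]
tool_rot: [0.0, 0.999, 0.04, 0.001]
contact_force: [0.2, 0.9, -1.8]
gripper_width: 0.72
```

```bash
python3 - <<'E'
from m import *
go([.5785,-.0424,.111],4.5)
sc=cams.grab_frame("scene")
cv2.imwrite("pics/s7.png",cv2.resize(sc[180:300,270:390,::-1],(600,600),interpolation=cv2.INTER_CUBIC))
E
```

```text
t 14.83 tcp [ 0.5794 -0.0427  0.1291] psi 4.55 F [ 0.2  0.9 -1.8] w 0.72 -> mm [-0.9 -0.4 18.1] turn 0.1
```

View pics/s7.png

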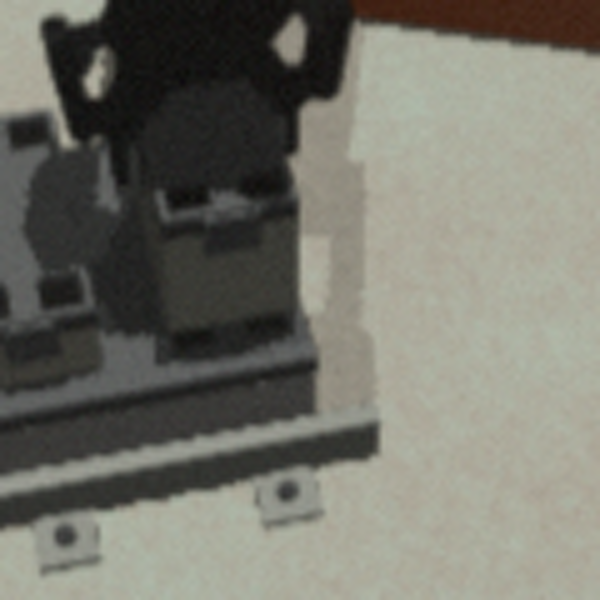

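Request:
jog_arm:
  targets:
    - [0,0,0.003,0]
    - [0,0,0.005,0]
    - [0,0,0.007,0]
    - [0,0,0.009,0]
    - [0,0,0.01,0]

```text
time: 15.3
tool_pos: [0.5783, -0.0424, 0.1173]
tool_rot: [-0.0, 0.999, 0.04, -0.0]
contact_force: [0.5, 0.0, -3.1]
gripper_width: 0.717
```

Request:
jog_arm:
  targets:
    - [0,0,0.001,0]
    - [0,0,0.002,0]
    - [0,0,0.003,0]
    - [0,0,0.004,0]
    - [0,0,0.004,0]

```text
time: 15.72
tool_pos: [0.5784, -0.0424, 0.1134]
tool_rot: [-0.0, 0.999, 0.04, -0.0]
contact_force: [0.5, 0.2, -3.6]
gripper_width: 0.719
```

Request:
jog_arm:
  targets:
    - [0,0,0.001,0]
    - [0,0,0.002,0]
    - [0,0,0.002,0]

```text
time: 15.97
tool_pos: [0.5784, -0.0424, 0.1115]
tool_rot: [-0.0, 0.999, 0.04, -0.0]
contact_force: [-0.7, 0.3, -3.4]
gripper_width: 0.72
```

Request:
jog_arm:
  targets:
    - [0,0,0.001,0]
    - [0,0,0.001,0]

```text
time: 16.13
tool_pos: [0.5788, -0.0425, 0.1114]
tool_rot: [0.0, 0.999, 0.04, 0.0]
contact_force: [-1.5, -0.8, 0.6]
gripper_width: 0.719
```

Request:
jog_arm:
  targets:
    - [0,0,0.001,0]
    - [0,0,0.001,0]

```text
time: 16.3
tool_pos: [0.5794, -0.0426, 0.1112]
tool_rot: [0.0, 0.999, 0.04, 0.001]
contact_force: [-3.2, 0.3, 3.4]
gripper_width: 0.717
```

Request:
jog_arm:
  targets:
    - [0,0,0,0]
    - [0,0,0,0]
    - [0,0,0,0]
    - [0,0,0,0]
  fingers: 0.92

```text
time: 16.63
tool_pos: [0.5784, -0.0425, 0.1094]
tool_rot: [-0.0, 0.999, 0.04, -0.0]
contact_force: [-0.3, 0.5, -0.1]
gripper_width: 0.915
```

Request:
jog_arm:
  targets:
    - [0,0,-0.01,0]
    - [0,0,-0.03,0]
    - [0,0,-0.06,0]
    - [0,0,-0.1,0]
    - [0,0,-0.13,0]

```text
time: 17.05
tool_pos: [0.5788, -0.0425, 0.2431]
tool_rot: [0.0, 0.999, 0.04, 0.001]
contact_force: [0.2, -0.3, -0.1]
gripper_width: 0.921
```

```bash
python3 - <<'E'
from m import *
go([.4632,.3743,.15],42.75)
im=cams.grab_frame("wrist");cv2.imwrite("pics/w8.png",im[:,:,::-1])
E
```

```text
t 17.05 tcp [ 0.5788 -0.0425  0.2431] psi 4.58 F [ 0.2 -0.3 -0.1] w 0.921 -> mm [ -82.1 -424.8   92.7] turn -38.2
```

View pics/w8.png

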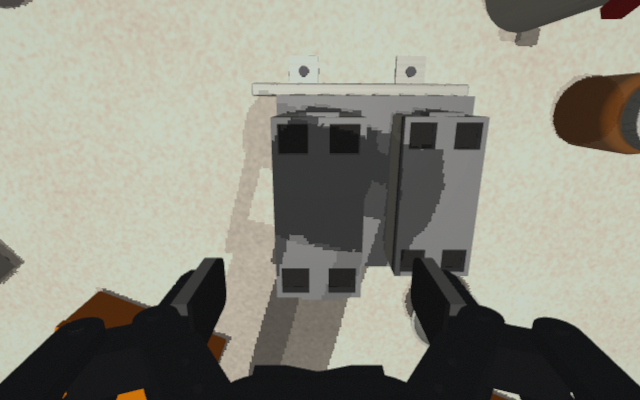

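Request:
jog_arm:
  targets:
    - [-0.039,-0.2,0,0]
    - [-0.039,-0.2,0,0]
    - [-0.039,-0.2,0,0]
    - [-0.039,-0.2,0,0]
    - [-0.039,-0.2,0,0]
  fingers: 1.0

```text
time: 17.52
tool_pos: [0.5227, 0.1558, 0.2404]
tool_rot: [-0.0, 0.999, 0.04, 0.001]
contact_force: [0.9, 0.4, 0.3]
gripper_width: 1.0
```

Request:
jog_arm:
  targets:
    - [-0.039,-0.2,0.08,-38.2]
    - [-0.039,-0.2,0.08,-38.2]
    - [-0.039,-0.2,0.08,-38.2]
    - [-0.039,-0.2,0.08,-38.2]
    - [-0.039,-0.2,0.08,-38.2]

```text
time: 17.93
tool_pos: [0.4707, 0.3424, 0.1636]
tool_rot: [-0.0, 0.937, 0.348, 0.001]
contact_force: [1.2, -0.8, -0.7]
gripper_width: 1.0
```

```bash
python3 - <<'E'
from m import *
g,c=see("top9")
b=blobs(g,(184,198,232,250),60,20,60)[:,:2];
if len(b)==4: print(fitrec(ray(c,b,.052)))
for r,z,sg in (((345,155,395,212),.119,1),((318,150,352,212),.154,-1)):
    b=blobs(g,r,60,20,60)[:,:2];print(len(b))
    ce,a,s=fitrec(ray(c,b,z));print(ce,np.degrees(a),s/2);B=np.array([-np.sin(a),np.cos(a)])
    e=ce+sg*.048*B-cw(-.08,.085);print("base err in corner",e@CX,e@CY)
go([.4632,.3743,.018],42.75)
E
```

```text
Traceback (most recent call last):
IndexError: too many indices for array: array is 1-dimensional, but 2 were indexed
```

```bash
python3 - <<'E'
from m import *
g=cv2.imread("pics/top9.png",0);c=cams.get_calibration("top")
for r,z,sg in (((345,155,395,212),.119,1),((318,150,352,212),.154,-1)):
    b=blobs(g,r,60,20,60);print(b.round(1).tolist());b=b[:,:2]
    ce,a,s=fitrec(ray(c,b,z));print(ce,np.degrees(a),s/2);B=np.array([-np.sin(a),np.cos(a)])
    e=ce+sg*.048*B-cw(-.08,.085);print("base err in corner",e@CX,e@CY)
go([.4632,.3743,.15],42.75)
E
```

```text
[[372.8, 168.7, 30.9], [361.6, 169.5, 29.2], [374.9, 201.8, 30.6], [363.7, 202.5, 29.8]]
[ 0.5841 -0.1377] 4.211531263314957 [0.0512 0.0171]
base err in corner -0.00031669472194907703 0.0020163662104214788
[[342.1, 168.0, 30.8], [330.8, 168.6, 30.0], [344.3, 201.7, 30.6], [332.9, 202.5, 30.1], [338.4, 208.8, 25.4]]
[ 0.5634 -0.0438] 4.176496891366487 [0.0602 0.017 ]
base err in corner -0.014103935243574667 0.0012997822435346152
t 17.98 tcp [0.4667 0.3471 0.1598] psi 41.27 F [-4.   1.7 -2.1] w 0.996 -> mm [ 15.3 -22.7   9.8] turn -1.5
```

Request:
jog_arm:
  targets:
    - [0.0153,-0.0227,0,-1.5]
    - [0.0153,-0.0227,0,-1.5]
    - [0.0153,-0.0227,0,-1.5]

```text
time: 18.23
tool_pos: [0.4681, 0.3687, 0.1638]
tool_rot: [0.0, 0.934, 0.358, 0.0]
contact_force: [-0.1, -0.1, -1.3]
gripper_width: 1.002
```

```bash
python3 - <<'E'
from m import *
g=cv2.imread("pics/top9.png",0);c=cams.get_calibration("top")
b=blobs(g,(318,150,352,207),60,20,60)[:4,:2]
ce,a,s=fitrec(ray(c,b,.154));print("deep",ce,np.degrees(a),s/2)
go([.4632,.3743,.018],42.75)
E
```

```text
deep [ 0.5776 -0.043 ] 4.6287137206227955 [0.0511 0.017 ]
t 18.23 tcp [0.4681 0.3687 0.1638] psi 41.99 F [-0.1 -0.1 -1.3] w 1.002 -> mm [  0.1  -7.5 145.8] turn -0.8
```

Request:
jog_arm:
  targets:
    - [0,-0.0075,0.03,-0.8]
    - [0,-0.0075,0.07,-0.8]
    - [0,-0.0075,0.1,-0.8]
    - [0,-0.0075,0.12,-0.8]
    - [0,-0.0075,0.13,-0.8]

```text
time: 18.65
tool_pos: [0.4618, 0.371, 0.0302]
tool_rot: [0.001, 0.932, 0.363, -0.003]
contact_force: [-0.2, -0.9, -0.8]
gripper_width: 1.002
```

Request:
jog_arm:
  targets:
    - [0,0,0.006,0]
    - [0,0,0.01,0]
    - [0,0,0.014,0]
    - [0,0,0.014,0]

```text
time: 18.98
tool_pos: [0.4642, 0.3736, 0.0205]
tool_rot: [-0.0, 0.931, 0.364, 0.001]
contact_force: [-0.8, -0.8, -0.3]
gripper_width: 1.0
```

```bash
python3 - <<'E'
from m import *
go([.4632,.3743,.018],42.75)
E
```

```text
t 18.98 tcp [0.4642 0.3736 0.0205] psi 42.67 F [-0.8 -0.8 -0.3] w 1.0 -> mm [-0.3 -1.2  2.5] turn -0.1
```

Request:
jog_arm:
  targets:
    - [0,-0.001,0.001,0]
    - [0,-0.001,0.001,0]
    - [0,-0.001,0.001,0]
    - [0,-0.001,0.001,0]
    - [0,-0.001,0.001,0]
  fingers: 0.3

```text
time: 19.4
tool_pos: [0.4635, 0.3747, 0.0199]
tool_rot: [-0.0, 0.931, 0.364, 0.001]
contact_force: [0.4, -0.2, 5.3]
gripper_width: 0.719
```

Request:
jog_arm:
  targets:
    - [0,0,0,0]
    - [0,0,0,0]
    - [0,0,0,0]

```text
time: 19.65
tool_pos: [0.4636, 0.3747, 0.0199]
tool_rot: [-0.0, 0.931, 0.364, 0.001]
contact_force: [-0.2, 0.1, 5.5]
gripper_width: 0.717
```

Request:
jog_arm:
  targets:
    - [0,0,-0.02,0]
    - [0,0,-0.06,0]
    - [0,0,-0.1,0]
    - [0,0,-0.14,0]
    - [0,0,-0.18,0]

```text
time: 20.07
tool_pos: [0.4616, 0.3735, 0.1988]
tool_rot: [0.0, 0.931, 0.364, -0.001]
contact_force: [0.7, 0.9, -2.0]
gripper_width: 0.717
```

Request:
jog_arm:
  targets:
    - [0,0,-0.03,0]
    - [0,0,-0.06,0]
    - [0,0,-0.06,0]

```text
time: 20.32
tool_pos: [0.465, 0.3756, 0.2663]
tool_rot: [-0.001, 0.931, 0.364, 0.006]
contact_force: [1.9, -0.2, -0.6]
gripper_width: 0.715
```

```bash
python3 - <<'E'
from m import *
go([.578,-.043,.255],4.6)
E
```

```text
t 20.32 tcp [0.465  0.3756 0.2663] psi 42.7 F [ 1.9 -0.2 -0.6] w 0.715 -> mm [-201.   384.2    9.8] turn 38.1
```

Request:
jog_arm:
  targets:
    - [-0.018,0.035,0,0]
    - [-0.036,0.07,0,0]
    - [-0.054,0.105,0,0]
    - [-0.072,0.14,0,0]
    - [-0.09,0.175,0,0]

```text
time: 20.73
tool_pos: [0.5143, 0.1826, 0.256]
tool_rot: [-0.0, 0.931, 0.364, -0.002]
contact_force: [1.4, 0.7, -1.9]
gripper_width: 0.718
```

Request:
jog_arm:
  targets:
    - [-0.018,0.035,0,7]
    - [-0.036,0.07,0,14]
    - [-0.054,0.105,0,21]
    - [-0.072,0.14,0,28]
    - [-0.09,0.175,0,35]

```text
time: 21.15
tool_pos: [0.5669, -0.007, 0.256]
tool_rot: [-0.0, 0.998, 0.064, -0.002]
contact_force: [1.8, 0.3, -2.2]
gripper_width: 0.714
```

Request:
jog_arm:
  targets:
    - [0,0,0,3.1]
    - [0,0,0,3.1]
    - [0,0,0,3.1]

```text
time: 21.4
tool_pos: [0.5668, -0.0052, 0.2564]
tool_rot: [-0.001, 0.999, 0.041, -0.002]
contact_force: [-0.1, 0.7, -1.8]
gripper_width: 0.715
```

```bash
python3 - <<'E'
from m import *
go([.578,-.043,.255],4.6)
E
```

```text
t 21.4 tcp [ 0.5668 -0.0052  0.2564] psi 4.64 F [-0.1  0.7 -1.8] w 0.715 -> mm [ 8.1 38.6  1.3] turn 0.0
```

Request:
jog_arm:
  targets:
    - [0.008,0.038,0,0]
    - [0.008,0.038,0,0]
    - [0.008,0.038,0.03,0]
    - [0.008,0.038,0.04,0]
    - [0.008,0.038,0.04,0]

```text
time: 21.82
tool_pos: [0.5759, -0.0408, 0.2134]
tool_rot: [-0.001, 0.999, 0.041, -0.004]
contact_force: [-0.4, 0.1, -1.9]
gripper_width: 0.712
```

Request:
jog_arm:
  targets:
    - [0,0,0,0]
    - [0,0,0,0]
    - [0,0,0,0]

```text
time: 22.07
tool_pos: [0.5794, -0.0421, 0.2201]
tool_rot: [0.0, 0.999, 0.041, 0.001]
contact_force: [-0.2, -0.4, -2.4]
gripper_width: 0.716
```

```bash
python3 - <<'E'
from m import *
go([.578,-.0427,.169],4.6)
im=cams.grab_frame("wrist");cv2.imwrite("pics/w10.png",im[:,:,::-1]);print(cams.get_calibration("wrist")["cam_to_world"])
E
```

```text
t 22.07 tcp [ 0.5794 -0.0421  0.2201] psi 4.66 F [-0.2 -0.4 -2.4] w 0.716 -> mm [-1.5  0.5 51.1] turn 0.1
[[ 0.0813  0.9573  0.2773  0.652 ]
 [-0.9967  0.0778  0.0235 -0.038 ]
 [ 0.0009 -0.2783  0.9605  0.3637]
 [ 0.      0.      0.      1.    ]]
```

View pics/w10.png

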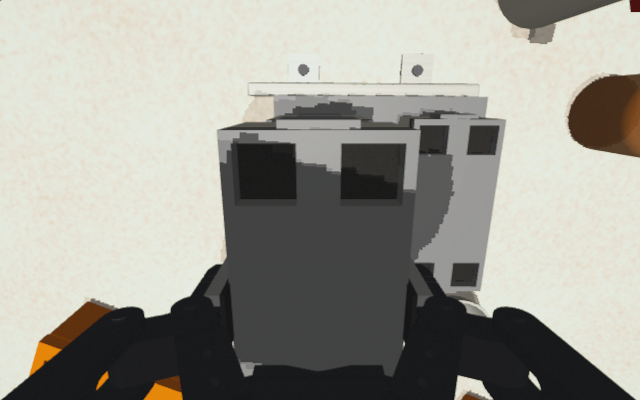

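```bash
python3 - <<'E'
from m import *
c=cams.get_calibration("wrist")
h=ray(c,[[267,174.5],[373,173.5]],.2552)[:,:2]; r=ray(c,[[433.5,139.5],[482.5,139.5]],.122)[:,:2]
for n,p in(("held",h),("rider",r)):
    d=p[0]-p[1];print(n,"sep",np.linalg.norm(d),"yaw",np.degrees(np.arctan2(-d[0],d[1])),"centre",p.mean(0)-.051*CX)
e=(r-h).mean(0)-np.array([.5841-.5776,-.1377+.043]);print("move world",e)
go([.578,-.0427,.169],4.6)
E
```

```text
held sep 0.03360461827982402 yaw 5.202543289161323 centre [ 0.5794 -0.0444]
rider sep 0.03368242240722605 yaw 4.657897006979265 centre [ 0.5843 -0.14  ]
move world [-0.0016 -0.0009]
t 22.12 tcp [ 0.5794 -0.0422  0.2201] psi 4.64 F [-0.8 -0.1 -2.5] w 0.717 -> mm [-1.6  0.4 51.1] turn 0.0
```

Request:
jog_arm:
  targets:
    - [-0.0015,0.0006,0.01,0]
    - [-0.0015,0.0006,0.02,0]
    - [-0.0015,0.0006,0.028,0]
    - [-0.0015,0.0006,0.034,0]
    - [-0.0015,0.0006,0.036,0]

```text
time: 22.53
tool_pos: [0.5761, -0.043, 0.18]
tool_rot: [-0.0, 0.999, 0.04, -0.002]
contact_force: [0.2, 0.2, -2.3]
gripper_width: 0.71
```

Request:
jog_arm:
  targets:
    - [0,0,0,0]
    - [0,0,0,0]
    - [0,0,0,0]

```text
time: 22.78
tool_pos: [0.5776, -0.0433, 0.1831]
tool_rot: [0.0, 0.999, 0.04, 0.0]
contact_force: [0.5, 0.3, -1.4]
gripper_width: 0.716
```

```bash
python3 - <<'E'
from m import *
go([.578,-.0427,.169],4.6)
E
```

```text
t 22.78 tcp [ 0.5776 -0.0433  0.1831] psi 4.59 F [ 0.5  0.3 -1.4] w 0.716 -> mm [ 0.4 -0.5 14.1] turn -0.0
```

Request:
jog_arm:
  targets:
    - [0,-0.0003,0.002,0]
    - [0,-0.0003,0.004,0]
    - [0,-0.0003,0.006,0]
    - [0,-0.0003,0.008,0]
    - [0,-0.0003,0.009,0]

```text
time: 23.2
tool_pos: [0.577, -0.0429, 0.1731]
tool_rot: [-0.0, 0.999, 0.04, -0.0]
contact_force: [-0.2, 0.2, -2.9]
gripper_width: 0.712
```

Request:
jog_arm:
  targets:
    - [0,0,0.001,0]
    - [0,0,0.002,0]
    - [0,0,0.003,0]
    - [0,0,0.004,0]
    - [0,0,0.004,0]

```text
time: 23.62
tool_pos: [0.5771, -0.0429, 0.1693]
tool_rot: [-0.0, 0.999, 0.04, -0.0]
contact_force: [0.2, 0.4, -1.8]
gripper_width: 0.72
```

Request:
jog_arm:
  targets:
    - [0,0,0.001,0]
    - [0,0,0.001,0]

```text
time: 23.78
tool_pos: [0.5774, -0.0429, 0.169]
tool_rot: [0.0, 0.999, 0.04, 0.0]
contact_force: [-0.5, -0.0, -1.2]
gripper_width: 0.715
```

Request:
jog_arm:
  targets:
    - [0,0,0.001,0]
    - [0,0,0.001,0]

```text
time: 23.95
tool_pos: [0.5776, -0.0429, 0.1689]
tool_rot: [0.0, 0.999, 0.04, 0.0]
contact_force: [-2.8, 0.3, 4.9]
gripper_width: 0.716
```

Request:
jog_arm:
  targets:
    - [0,0,0,0]
    - [0,0,0,0]
    - [0,0,0,0]
    - [0,0,0,0]
  fingers: 0.92

```text
time: 24.28
tool_pos: [0.5773, -0.0429, 0.1674]
tool_rot: [0.0, 0.999, 0.04, 0.0]
contact_force: [-0.1, -0.2, -1.0]
gripper_width: 0.919
```

Request:
jog_arm:
  targets:
    - [0,0,-0.01,0]
    - [0,0,-0.03,0]
    - [0,0,-0.06,0]
    - [0,0,-0.09,0]
    - [0,0,-0.12,0]

```text
time: 24.7
tool_pos: [0.577, -0.0428, 0.2894]
tool_rot: [0.0, 0.999, 0.04, 0.0]
contact_force: [0.2, -0.7, 0.3]
gripper_width: 0.922
```

Request:
jog_arm:
  targets:
    - [0,-0.04,0,0]
    - [0,-0.08,0,0]
    - [0,-0.12,0,0]
    - [0,-0.16,0,0]
    - [0,-0.2,0,0]

```text
time: 25.12
tool_pos: [0.5609, 0.1582, 0.2887]
tool_rot: [-0.0, 0.999, 0.04, 0.001]
contact_force: [1.0, 0.1, 0.1]
gripper_width: 0.922
```

Request:
jog_arm:
  targets:
    - [0,-0.04,0,0]
    - [0,-0.08,0,0]
    - [0,-0.08,0,0]
    - [0,-0.08,0,0]

```text
time: 25.45
tool_pos: [0.5544, 0.2382, 0.2882]
tool_rot: [0.0, 0.999, 0.042, 0.0]
contact_force: [0.4, -0.0, -0.3]
gripper_width: 0.922
```

```bash
python3 - <<'E'
from m import *
g,c=see("top11")
for n,r,z in (("rider",(351,155,385,212),.119),("shallow",(318,150,350,206),.201)):
    b=blobs(g,r,60,18,60);print(b.round(1).tolist());b=b[:,:2]
    ce,a,s=fitrec(ray(c,b,z));print(n,ce,np.degrees(a),s/2)
go([.5,.2,.3],4.6)
sc=cams.grab_frame("scene")[:,:,::-1]
cv2.imwrite("pics/f.png",np.hstack([cv2.resize(sc[150:300,230:380],(400,400)),cv2.resize(cv2.imread("pics/top11.png")[140:240,300:400],(400,400))]))
E
```

```text
[[372.7, 168.7, 29.3], [361.6, 169.5, 28.2], [374.9, 201.8, 28.8], [363.8, 202.5, 29.1]]
rider [ 0.5841 -0.1377] 4.281854091676019 [0.0511 0.017 ]
[[342.7, 164.7, 31.6], [331.0, 165.4, 31.7], [344.9, 199.6, 32.7], [333.1, 200.3, 33.8]]
shallow [ 0.5777 -0.043 ] 4.545469581716601 [0.0511 0.017 ]
t 25.5 tcp [0.5547 0.2368 0.2881] psi 4.69 F [-0.3 -0.6  0.5] w 0.916 -> mm [-57.5  32.2 -12. ] turn 0.1
```

View pics/f.png

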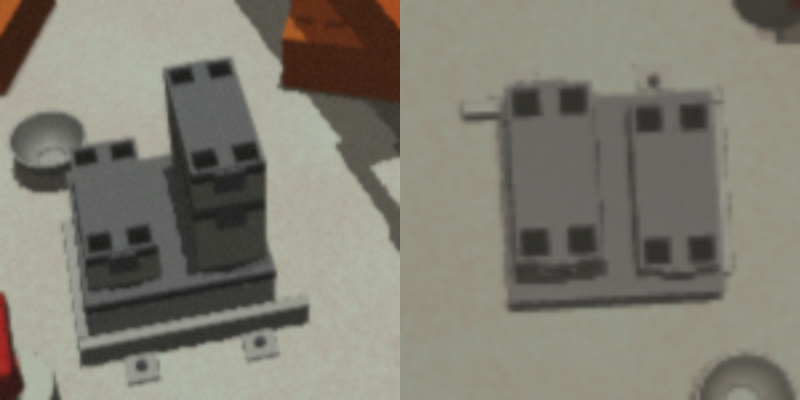

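The picture shows the base flush in the stop, with the rider, deep and shallow tubs all square and seated. The shallow tub measures (0.5777, -0.0430), against (0.5776, -0.0430) for the deep tub.

```bash
python3 -c "
from m import *
print(manip.job_done())"
```

```text
the job is handed in; nothing more can be done
None
```

The job is handed in at about 25.5 s of the 72 s allowed, with all three steps carried out and no check showing a failure. The hand-in itself reports no verdict.

- **Base:** I slid it in three pushes, along x, then y, then x. It ended with firm contact against both arms of the stop, at 15 to 17 N. The top camera puts it within about 2 mm and 0.3° of home.
- **Carried tub:** its measured position did not change after the base reached home.
- **Deep tub:** I lowered it into the free recesses. The wrist force showed touchdown at the expected height, and it measured about 0.4 mm from the seat centre.
- **Shallow tub:** I lowered it the same way. It measured about 0.1 mm and 0.1° off the deep tub.
- **Other things on the counter:** I did not measure them again at the end, but the tool's path stayed clear of them, and the bowl looked untouched in the last picture.

The checks disagreed in small ways. The wrist camera read about 2.5 mm to -y of the top camera, so I used it only for relative offsets. The base's y error came out as 0.7 mm from its own lid and 2.0 mm from the carried tub, probably play in the recess.

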